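# Click the sample box lid shut all round

## Robot

A 6-joint arm with a two-finger parallel gripper is mounted at the origin on the work surface. World frame = base frame: x ahead of the robot, y to its left, z up, the work surface at z = 0. Lengths are in m, angles in rad, forces in N, time in s.
With the tool pointing down it reaches from about 0.275 to 1 m from the base axis. Payload 8.4 kg.
Tool frame: the origin (TCP) lies on the centre line of the jaws, within the pads' length; the fingertips stand 17 mm ahead of it and the grasp point (between the pads) lies 2 mm behind it (bot.tcp_to_tips is the z of the fingertips in the tool frame, in m); z points along the fingers, y is the line along which they close (so a half turn about z gives the same grasp; the last joint's range is limited). The gripper opens to 85 mm and grips with 20 to 120 N. Pads are 22 mm wide; open, the fingers measure 114 mm over their backs; the gripper's body (76 mm by 85 mm) begins 54 mm behind the grasp point. The pads swing forward as they close: fully open they stand 13 mm farther back than shut.
Start: joints at [-1.14, 0.353, 1.633, -0, 1.155, -0.002], TCP at [0.262, -0.567, 0.248] pointing down, gripper open.
Joint ranges: [-2.63, 2.63], [-0.92, 2.1], [0.06, 2.66], [-1.3, 4.44], [0, 2.69], [-3.02, 3.02]. Speed limits (rad/s): [2.22, 2.22, 2.79, 3.14, 3.14, 3.14].

## Interface

Orientations are given as a unit quaternion [x, y, z, w].
In Python, from workcell import bot, hand, kinematics, get_obs, vision, hand_in gives the robot as it stands. The module is installed in compiled form; this text tells all that it offers. Calls block until the motion is done:
- bot.reach(position, orientation): joint-space move of the TCP to a pose.
- bot.servo_line(position, ori=None, velocity=0.15): straight line of the TCP; ori=None keeps the orientation; velocity is the mean speed in m/s.
- bot.goto_joints(angles): joint-space move.
- hand.move_gripper(opening, strength=None): finger opening in m; strength is the grip in N (None keeps the last); returns when the fingers have stopped.
- bot.dwell(seconds).
- kinematics.solve_ik(position, orientation): joint angles nearest the present ones, or None.
- get_obs(): the state.
- vision.read_camera(name): name is "side" or "top"; returns a dict with "frame" (400x640x3 uint8, red, green, blue), "intrinsics" (3x3 intrinsics, pixels), "view" (4x4, takes a point from world to camera coordinates). Camera axes: x right, y down, z forward; pixel columns grow to the right and rows downward; lengths in m; the calibration is good to about 2 mm. A picture is of the moment at which its call begins. There is no depth.
A pose or a line that the arm cannot do raises bot.IKError and nothing moves.
- hand_in(): hands the job in; it is judged then, once.
The state is a dict: "time_s": time; "joint_pos": joint angles; "joint_vel": joint speeds; "joint_efforts": joint torques, N m; "position": TCP position; "orientation": TCP orientation; "wrist_force": force on the tool from outside, world axes, zero at the start; "ft_torque": the same for the moment, N m; "gripper_width": finger opening in m; "grip_force": force on a finger pad.
Only numpy, scipy, OpenCV 4.12 (cv2) and the standard library are available. Lean on these libraries where they do the work, as an engineer would, in place of code of your own. Each camera call takes 0.05 s, during which the arm holds its last target. There are 200 camera calls.

## Task

The lid of the white sample-kit box has been laid on but not snapped shut. With your fingertips, press down every pale-blue rim section that still stands up until all four sections are clicked shut and level. Only press: do not pick up, tip, crush or push the box away, and leave the vials, bottle and other things on the bench where they are.

Things in the scene. Friction and masses are not known exactly. Their poses are not given: they have to be found in the camera images.
- kit_box: loose white sample-kit box, 164 x 114 mm, full (about 0.9 kg); origin at the centre of its underside, x along its long side, z up. A blue lid sits on it, 172 x 122 mm over its rim; each corner is a fixed blue block 22 mm square, top at 57 mm. Between the corners are four pale-blue snap sections, one per side. An orange seal shows under a section that is up
- lid_middle (a point): centre of the lid's recessed fixed blue middle panel (126 x 76 mm), on its top, 53 mm above the table
- section_1 (a joint): snap section on the box's +x (short) side, 74 x 22 x 4 mm, hinged on its inner edge (22 mm inside the lid's outer edge, 55 mm above the table). rad: 0 = up, outer edge about 10 mm higher than when shut; 0.5 = clicked shut, level, top at 57 mm. Needs about 8 N near the outer edge, slowly; past 0.25 it snaps over and stays shut, short of that it springs back up
- section_2 (a joint): snap section on the box's +y (long) side, 124 x 22 x 4 mm, hinged on its inner edge (22 mm inside the lid's outer edge, 55 mm above the table). rad: 0 = up, outer edge about 10 mm higher than when shut; 0.5 = clicked shut, level, top at 57 mm. Needs about 8 N near the outer edge, slowly; past 0.25 it snaps over and stays shut, short of that it springs back up
- section_3 (a joint): snap section on the box's -x (short) side, 74 x 22 x 4 mm, hinged on its inner edge (22 mm inside the lid's outer edge, 55 mm above the table). rad: 0 = up, outer edge about 10 mm higher than when shut; 0.5 = clicked shut, level, top at 57 mm. Needs about 8 N near the outer edge, slowly; past 0.25 it snaps over and stays shut, short of that it springs back up
- section_4 (a joint): snap section on the box's -y (long) side, 124 x 22 x 4 mm, hinged on its inner edge (22 mm inside the lid's outer edge, 55 mm above the table). rad: 0 = up, outer edge about 10 mm higher than when shut; 0.5 = clicked shut, level, top at 57 mm. Needs about 8 N near the outer edge, slowly; past 0.25 it snaps over and stays shut, short of that it springs back up
- press_1 (a point): point on the top face of section 1, midway along it, 17 mm out from its hinge (5 mm in from the lid's outer edge); it moves with the section: about 65 mm above the table when up, 57 mm when shut
- press_2 (a point): point on the top face of section 2, midway along it, 17 mm out from its hinge (5 mm in from the lid's outer edge); it moves with the section: about 65 mm above the table when up, 57 mm when shut
- press_3 (a point): point on the top face of section 3, midway along it, 17 mm out from its hinge (5 mm in from the lid's outer edge); it moves with the section: about 65 mm above the table when up, 57 mm when shut
- press_4 (a point): point on the top face of section 4, midway along it, 17 mm out from its hinge (5 mm in from the lid's outer edge); it moves with the section: about 65 mm above the table when up, 57 mm when shut
- amber_bottle: loose amber glass bottle with red cap, 66 mm across, 140 mm tall; origin under its centre; leave alone
- beaker: loose glass beaker, 70 mm across, 85 mm tall; origin under its centre; leave alone
- vial_red: loose clear vial with red cap, 25 mm across, 45 mm tall, near a long side of the box; origin under its centre; leave alone
- vial_green: loose clear vial with green cap, 25 mm across, 45 mm tall, near a long side of the box; origin under its centre; leave alone
- marker_pen: loose black pen lying down, 125 x 13 x 13 mm, long axis x; origin under its centre; leave alone
- mouse: loose black computer mouse, 100 x 60 x 22 mm; origin under its centre; leave alone

How it is judged:
By the outcome, as a careful person would: the job done as asked, in the order asked, and still so for the second after the job is handed in, with the robot touching nothing.
It also fails if it takes over 53 s, if anything falls off the work surface, if the arm or the gripper's body presses on something with over 40 N, if the wrist force passes 120 N, or if a joint passes its speed limit or range.

## Working session

There is one attempt and no reset: what is moved stays moved. The work goes in short steps, each a Python script; the robot and the scene stay as the last script left them, time stands still between calls to the robot, and variables do not carry over. Pictures are saved under pics/ and viewed, at most 10 in all, crops included, and the job is handed in when it is done.

```bash
mkdir -p pics
python3 - <<'E'
from workcell import *
import cv2,numpy as np,pickle
d={}
for n in("top","side"):
    r=vision.read_camera(n);d[n]=r;cv2.imwrite(f"pics/{n}0.png",r["frame"][:,:,::-1])
    print(n,r["intrinsics"].tolist(),np.round(r["view"],4).tolist())
pickle.dump(d,open("d0.pkl","wb"))
o=get_obs();print(o["time_s"],o["orientation"],o["wrist_force"],bot.tcp_to_tips)
E
```

```text
top [[437.43538543195655, 0.0, 313.2542045691071], [0.0, 437.43538543195655, 194.61452228026468], [0.0, 0.0, 1.0]] [[0.0267, -0.9996, 0.0063, -0.0215], [-0.9947, -0.0272, -0.0996, 0.5285], [0.0997, -0.0037, -0.995, 1.1442], [0.0, 0.0, 0.0, 1.0]]
side [[365.32067743546304, 0.0, 316.24269614755934], [0.0, 365.32067743546304, 199.97288918574188], [0.0, 0.0, 1.0]] [[0.9888, -0.1484, 0.0161, -0.536], [-0.0842, -0.6439, -0.7605, 0.0736], [0.1232, 0.7506, -0.6492, 0.9932], [0.0, 0.0, 0.0, 1.0]]
0.1 [ 9.76682226e-01  2.14689113e-01 -1.29714633e-04 -6.29716091e-04] [-0.39845929  1.15139061 -0.6683805 ] 0.017
```

View pics/top0.png

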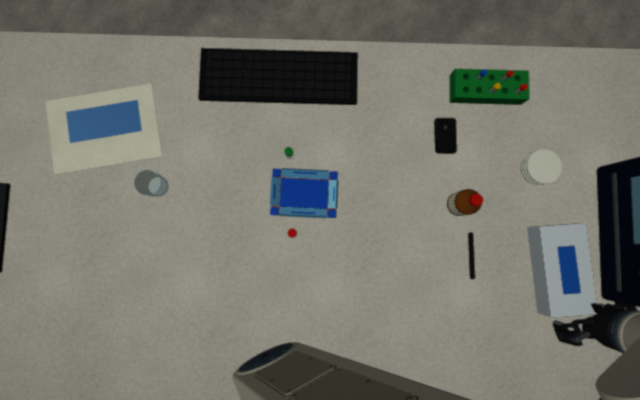

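View pics/side0.png

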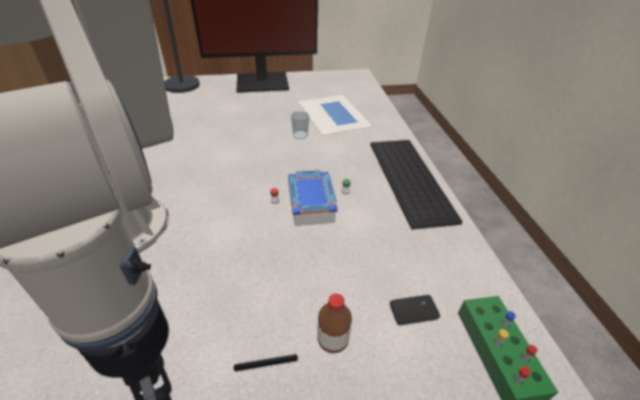

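The top view shows the box at about (304,193), with the green vial at (289,152), the red vial at (292,233) and the beaker at (150,184). I'll enlarge the box in both views.

Run:
```python
import cv2,numpy as np,pickle
d=pickle.load(open("d0.pkl","rb"))
a=cv2.resize(d["top"]["frame"][140:245,255:355,::-1],None,fx=5.6,fy=5.6,interpolation=cv2.INTER_CUBIC)
cv2.imwrite("pics/top0c.png",a)
b=cv2.resize(d["side"]["frame"][155:235,255:365,::-1],None,fx=7,fy=7,interpolation=cv2.INTER_CUBIC)
cv2.imwrite("pics/side0c.png",b)
```

```text
(no output)
```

View pics/top0c.png

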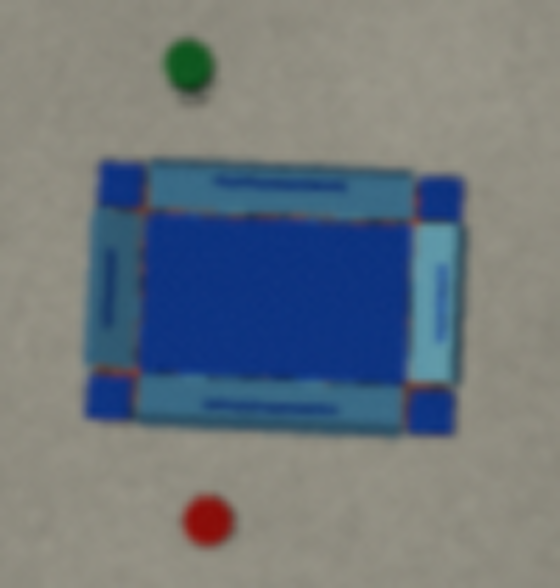

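View pics/side0c.png

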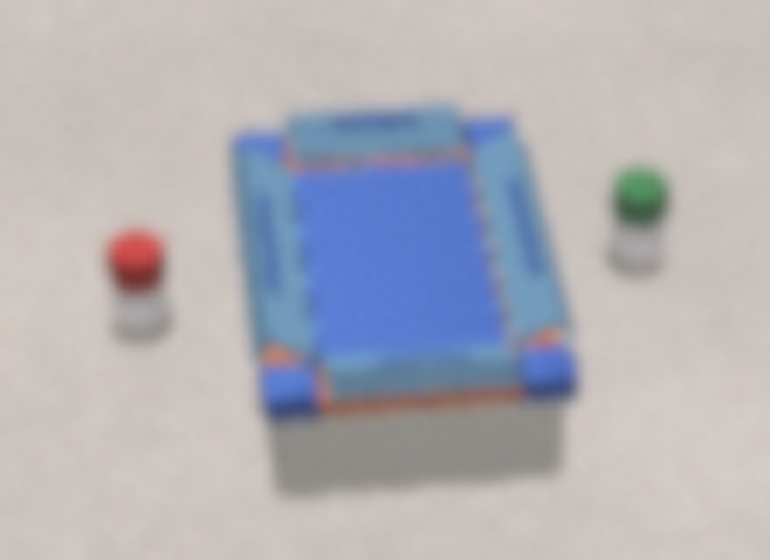

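```bash
cat > h.py <<'E'
import numpy as np,pickle,cv2
from scipy.spatial.transform import Rotation as R
def proj(c,P):
    p=(c["view"]@np.c_[P,np.ones(len(P))].T)[:3]; u=c["intrinsics"]@p; return (u[:2]/u[2]).T
def ray(c,uv,z):
    V=c["view"];o=-V[:3,:3].T@V[:3,3];d=V[:3,:3].T@np.linalg.solve(c["intrinsics"],[*uv,1])
    return o+d*(z-o[2])/d[2]
E
python3 - <<'E'
from h import *
from scipy.optimize import least_squares
d=pickle.load(open("d0.pkl","rb"));t=d["top"];s=d["side"]
un=lambda L,f,ox,oy:(np.array(L)+.5)/f-.5+[ox,oy]
tc=un([[100,160],[465,177],[455,435],[85,420]],5.6,255,140)
W=np.array([ray(t,p,.057) for p in tc]);print(W.round(4),np.linalg.norm(np.roll(W,-1,0)-W,axis=1).round(4))
# box x := along world -y (image right), box y := world +x (image up)
L=np.array([[-.086,.061],[.086,.061],[.086,-.061],[-.086,-.061]])
def pts(v,L,z):
    c,q=np.cos(v[2]),np.sin(v[2]);return np.c_[L@np.array([[c,-q],[q,c]]).T+v[:2],np.full(len(L),z)]
# right-handed: box x -> -y world, box y -> +x world
r=least_squares(lambda v:(proj(t,pts(v,L,.057))-tc).ravel(),[*W.mean(0)[:2],-np.pi/2])
v=r.x;print("box",v.round(4),"res px",r.fun.round(2))
# overlay of lid corners + panel + press points on both crops
for n,(x0,x1,y0,y1,f) in dict(top=(255,355,140,245,5.6),side=(255,365,155,235,7)).items():
    im=cv2.resize(d[n]["frame"][y0:y1,x0:x1,::-1],None,fx=f,fy=f,interpolation=cv2.INTER_CUBIC)
    for LL,z,col in((L,.057,(0,255,255)),(np.array([[-1,1],[1,1],[1,-1],[-1,-1]])*[.063,.038],.053,(0,255,0)),(np.array([[.081,0],[-.081,0],[0,.056],[0,-.056]]),.065,(255,255,255)),(L*[82/86,57/61],0,(0,0,0))):
        for p in proj(d[n],pts(v,LL,z)): cv2.circle(im,tuple(((p-[x0,y0]+.5)*f).astype(int)),4,col,-1)
    d[n+"o"]=im
h=max(d["topo"].shape[0],d["sideo"].shape[0])
j=np.hstack([cv2.copyMakeBorder(d[k],0,h-d[k].shape[0],0,0,0) for k in("topo","sideo")])
cv2.imwrite("pics/ov.png",cv2.resize(j,(798,int(h*798/j.shape[1]))))
np.save("box.npy",v)
for nm,uv,z in(("red",(207,520),.045),("green",(189,65),.045)):print(nm,ray(t,un([uv],5.6,255,140)[0],z).round(3))
E
```

```text
[[ 0.5925  0.1016  0.057 ]
 [ 0.5892 -0.0693  0.057 ]
 [ 0.4684 -0.0672  0.057 ]
 [ 0.4707  0.1042  0.057 ]] [0.171  0.1208 0.1714 0.1218]
box [ 0.5302  0.0173 -1.5881] res px [-0.23 -0.07  0.16 -0.19  0.14  0.25 -0.07 -0.01]
red [0.426 0.047 0.045]
green [0.641 0.062 0.045]
```

View pics/ov.png

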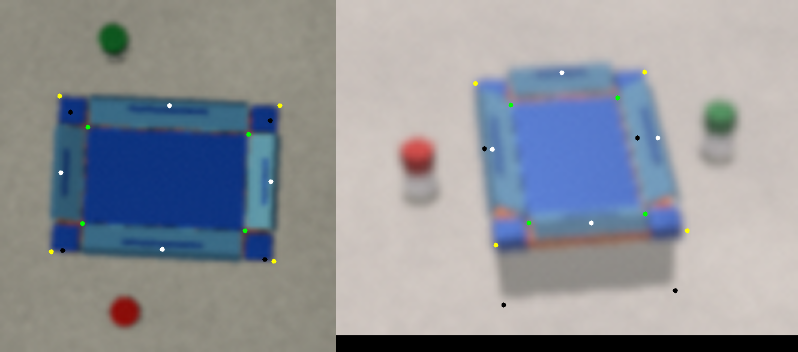

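The fit gives 171 × 121 mm against a nominal 172 × 122. The overlay matches both views: lid corners, panel and press points all land where they should, and the side view is off by about 1 px. All four sections look raised. I'll press the first one, watching the force.

```bash
cat >> h.py <<'E'
from workcell import *
v=np.load("box.npy")
OUT={1:(.081,0),3:(-.081,0),2:(0,.056),4:(0,-.056)}
def press(k):
    l=np.array(OUT[k]);th=v[2];M=np.array([[np.cos(th),-np.sin(th)],[np.sin(th),np.cos(th)]])
    p=M@l+v[:2]; out=M@l/np.linalg.norm(l)
    best=None;j0=get_obs()["joint_pos"]
    for s in(1,-1):                       # tool x along +-out, z down
        x=np.r_[s*out,0];z=np.array([0,0,-1.]);q=R.from_matrix(np.c_[x,np.cross(z,x),z]).as_quat()
        j=kinematics.solve_ik([*p,.12],q)
        if j is not None and (best is None or abs(np.array(j)-j0).max()<best[0]): best=(abs(np.array(j)-j0).max(),q)
    q=best[1]; tip=bot.tcp_to_tips
    at=lambda h:[*p,h+tip]
    bot.reach(at(.105),q); bot.servo_line(at(.072),velocity=.06)
    f0=get_obs()["wrist_force"].copy() if hasattr(get_obs()["wrist_force"],"copy") else np.array(get_obs()["wrist_force"])
    log=[]
    for h in np.arange(.070,.0535,-.001):
        bot.servo_line(at(h),velocity=.012)
        o=get_obs();f=np.array(o["wrist_force"])-f0
        log.append((round(h*1e3,1),round((o["position"][2]-tip)*1e3,1),*f.round(1)))
        if f[2]>22: break
    bot.servo_line(at(.09),velocity=.05)
    print(k,p.round(4),get_obs()["time_s"]);[print(*r) for r in log]
E
python3 - <<'E'
from h import *
hand.move_gripper(0.0,30)
o=get_obs();print(o["gripper_width"],o["time_s"])
press(1)
E
```

```text
-0.00029406691098726566 0.8667
1 [ 0.5288 -0.0637] 8.5833
70.0 70.2 -0.2 -0.5 -0.4
69.0 69.0 0.1 -0.1 0.4
68.0 67.9 -0.5 -0.3 0.4
67.0 67.2 -1.5 0.5 4.8
66.0 66.4 -1.5 -2.8 6.8
65.0 65.5 -2.2 -4.8 7.9
64.0 64.4 -2.7 -4.4 6.1
63.0 63.2 0.3 -2.3 1.9
62.0 61.6 -0.1 -1.2 0.2
61.0 60.8 0.2 0.0 1.2
60.0 60.0 -1.3 -0.1 0.2
59.0 58.9 0.6 0.4 -0.6
58.0 57.9 -1.0 -0.2 -0.5
57.0 57.1 -0.9 0.2 1.4
56.0 56.9 -3.9 -0.3 11.5
55.0 56.7 -6.6 0.5 24.5
```

It snapped over at about 64 mm and bottomed at 57 mm, as expected. Next are the other three.

```bash
sed -i 's/f\[2\]>22/f[2]>(12 if h<.059 else 25)/' h.py
python3 - <<'E'
from h import *
for k in(2,3,4): press(k)
bot.servo_line([*get_obs()["position"][:2],.2],velocity=.15)
j=list(get_obs()["joint_pos"]);j[0]=-.9;bot.goto_joints(j)
d={n:vision.read_camera(n) for n in("top","side")};print(get_obs()["time_s"])
pickle.dump(d,open("d1.pkl","wb"))
a=cv2.resize(d["top"]["frame"][140:245,255:355,::-1],(400,420),interpolation=cv2.INTER_CUBIC)
b=cv2.resize(d["side"]["frame"][155:239,285-40:325+40,::-1][:, :80],(400,420),interpolation=cv2.INTER_CUBIC)
b=cv2.resize(d["side"]["frame"][160:234,265:355,::-1],(400,420),interpolation=cv2.INTER_CUBIC)
cv2.imwrite("pics/end.png",np.hstack([a,b]))
E
```

```text
2 [0.5862 0.0164] 15.2167
70.0 70.2 1.7 0.6 0.4
69.0 69.0 0.7 0.2 0.3
68.0 68.0 1.4 0.3 1.0
67.0 67.2 0.5 -0.8 4.1
66.0 66.5 0.6 0.6 5.4
65.0 65.6 2.0 0.4 5.3
64.0 64.7 4.5 -1.4 6.1
63.0 63.5 4.7 -0.6 3.8
62.0 61.2 1.0 0.9 0.9
61.0 60.6 1.3 0.6 0.2
60.0 59.9 1.5 -0.2 -0.3
59.0 58.9 1.1 0.5 0.7
58.0 57.9 1.9 0.6 -0.6
57.0 57.1 2.0 0.2 1.9
56.0 56.9 -1.6 -0.1 12.1
3 [0.5316 0.0983] 21.8417
70.0 70.2 0.9 -0.6 0.5
69.0 69.0 1.0 -0.0 0.0
68.0 67.9 1.2 -1.0 0.4
67.0 67.2 -0.1 -0.7 4.2
66.0 66.4 -0.4 2.2 7.2
65.0 65.5 -1.4 4.3 6.7
64.0 64.5 -0.8 3.7 6.3
63.0 63.2 0.9 2.1 3.3
62.0 61.6 0.7 -1.7 -0.3
61.0 60.8 0.7 -1.5 0.7
60.0 59.9 0.9 -0.3 0.3
59.0 59.0 0.6 -0.1 1.3
58.0 57.9 0.2 -1.1 -0.1
57.0 57.1 0.4 -0.2 2.2
56.0 56.9 -2.0 -0.9 14.8
4 [0.4742 0.0183] 28.475
70.0 70.2 -0.2 0.2 0.0
69.0 69.0 -0.5 -0.6 -0.2
68.0 67.9 -0.0 0.2 0.1
67.0 67.2 -1.5 0.2 3.8
66.0 66.1 -2.4 0.3 6.9
65.0 64.9 -4.3 0.5 6.4
64.0 63.8 -2.0 0.0 3.0
63.0 62.9 -0.5 0.6 -0.0
62.0 61.9 -0.1 0.6 -0.3
61.0 60.9 0.5 0.9 0.0
60.0 59.9 -0.2 -0.0 -0.5
59.0 58.9 0.1 0.2 -0.1
58.0 58.0 -0.6 0.4 -0.0
57.0 57.1 0.5 -0.1 1.0
56.0 56.8 -4.4 0.1 15.8
30.9167
```

View pics/end.png

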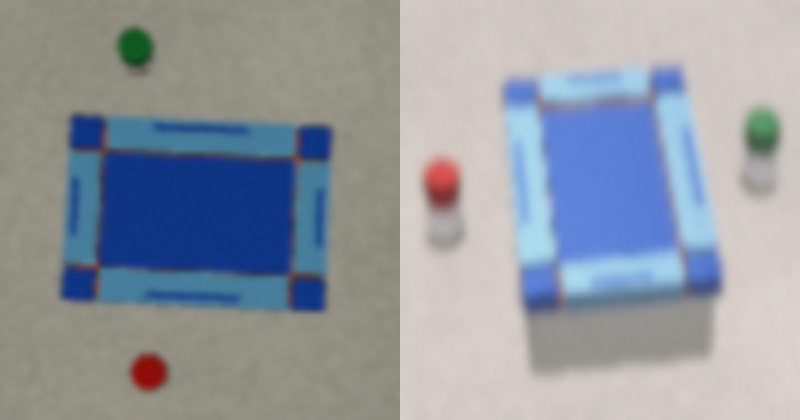

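All four sections are now level with the corner blocks and evenly lit. No orange seal shows on the outside, and the box and vials haven't moved.

```bash
python3 -c "
from workcell import *
print(hand_in())"
```

```text
the job is handed in; nothing more can be done
None
```

All four lid sections are clicked shut and level, nothing else on the bench was touched, and the job was handed in at about 31 s of the 53 s allowed.

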